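# Set the spray-air regulator and lock it

## Task

On the spray-air regulator, turn the black knob until its pointer points at the dark clip on the rim of the dial. With the knob set, turn the steel lock ring under it clockwise (seen from above) until it is tight against its stop, without upsetting the setting. Leave the clip where it is, do not shift the other things on the bench, and let go at the end.

Things in the scene. Friction and masses are not known exactly. Their poses are not given: they have to be found in the camera images.
- regulator: Fixed regulator: dark base plate 110 mm (x) by 300 mm (y), 12 mm thick, origin under its centre, yaw within 0.5 rad of 0. The axis of knob, ring and dial is vertical through the origin. Dial: white disc 116 mm across, its top 36 mm above the table. At local +y a gauge on a stem, up to 125 mm high, near edge 89 mm from the axis; at local -y a filter 86 mm high, near edge 86 mm from the axis.
- knob_top (a point): Centre of the top of the knob, on the axis, 94 mm above the table. The knob is a black fluted cylinder 40 mm in diameter between 64 and 94 mm above the table; it is gripped from above across its diameter.
- knob (a joint): Angle of the knob, rad, growing clockwise seen from above; at 0 its pointer is along the regulator's +x, so the pointer's world direction is the regulator's yaw minus this angle. Turns either way past any setting without stops within one turn, with light friction (0.06 N m), and stays where it is left. Nothing but friction holds it: fingers that push on the pointer upset it.
- pointer_tip (a point): Outer end of the knob's pointer, 48 mm from the axis, 67 mm above the table. The pointer is a dark steel bar 6 mm wide and 4 mm thick (65 to 69 mm above the table) that reaches from the knob out over the lock ring and turns with the knob: fingers reaching down to the ring must pass beside it.
- clip_mark (a point): Where the pointer's tip must come to point: 2 mm inside the inner face of the dark steel preset clip, 48 mm from the axis (within about 0.5 rad of the regulator's +x). The clip is 8 mm wide, stands on the dial rim from 50 to 58 mm from the axis (its foot to 62 mm), 36 to 58 mm above the table, and is clamped stiffly: it must stay put. Set means that the tip is within 5 mm of this point seen from above.
- ring_grip (a point): Centre of the lock ring, on the axis, 53 mm above the table. The ring is a knurled steel cylinder 62 mm in diameter between 44 and 62 mm above the table, coaxial with the knob; it is gripped across its diameter from above, the fingers on either side of the knob and clear of the pointer.
- lock_ring (a joint): Angle of the lock ring, rad, growing clockwise seen from above (tightening); 2.4 is the hard stop, tight. It starts 0.9 to 1.8 rad short of the stop, turns with 0.1 N m of friction and stays where it is left. It does not drag the knob.
- shade: Yellow painted lamp shade, fixed, rim down, 220 mm across and 90 mm high; origin at the centre of its underside. Obstacle.
- tape_a: Roll of masking tape lying flat, 100 mm across, 24 mm high, beyond the regulator; origin under its centre. To be left alone.
- tin: Small can, 72 mm across, 85 mm high, on the robot's side of the regulator; origin under its centre. To be left alone.
- sanding_block: Cork sanding block 70 by 110 by 35 mm; origin under its centre. To be left alone.
- thinner: Bottle 64 mm across, 170 mm high; origin under its centre. To be left alone.
- jar: Jar 70 mm across, 90 mm high; origin under its centre. To be left alone.
- screwdriver: Screwdriver about 200 mm long, lying along its x axis; origin on the table under its middle. To be left alone.
- tape_b: Roll of tape lying flat, 110 mm across, 36 mm high; origin under its centre. To be left alone.

How it is judged (in metres and radians):
On the way, in this order (a step that is already met when the one before it is completed fails the run):
1. the pointer points at the clip while the lock ring is still loose (horizontal distance between pointer_tip and clip_mark below 0.005 m and value of joint lock_ring below 2.1 rad), for 0.3 s.
2. the lock ring is tight with the pointer still at the clip (horizontal distance between pointer_tip and clip_mark below 0.005 m and value of joint lock_ring above 2.32 rad), for 0.2 s.
At the end, for the whole second after the job is handed in: the pointer's tip is within 5 mm (seen from above) of the clip's mark and the lock ring is within 0.08 rad of its stop (joint above 2.32) (all of step 2); the robot touches nothing.
It fails at once if the clip on the dial is shifted by more than 4 mm (distance of clip_mark from where it was at the start of the episode above 0.004 m).
It fails at once if a loose thing on the bench is shifted by more than 20 mm (distance of any of tape_a, tin, sanding_block, thinner, jar, screwdriver, tape_b from where it was at the start of the episode above 0.02 m).
It also fails if it takes over 72 s, if anything falls off the work surface, if the arm or the gripper's body presses on something with over 40 N, if the wrist force passes 120 N, or if a joint passes its speed limit or range.

## Robot

A 6-joint arm with a two-finger parallel gripper is mounted at the origin on the work surface. World frame = base frame: x ahead of the robot, y to its left, z up, the work surface at z = 0. Lengths are in m, angles in degrees, forces in N, time in s.
With the tool pointing down it reaches from about 0.25 to 0.725 m from the base axis. Payload 9.7 kg.
Tool frame: the origin (TCP) lies at the very end of the fingers, on their centre line; the grasp point (between the pads) lies 19 mm behind it; z points along the fingers, y is the direction in which the jaws open and shut (so a half turn about z gives the same grasp; the last joint's range is limited). The gripper opens to 85 mm and grips with 20 to 120 N. Pads are 22 mm wide; open, the fingers measure 114 mm over their backs; the gripper's body (76 mm by 85 mm) begins 54 mm behind the grasp point. The pads swing forward as they close: fully open they stand 13 mm farther back than shut.
Start: joints at [63.426, 4.979, 10.078, 95.1, 0, 90], TCP at [0.246, 0.492, 0.231] pointing down, gripper open.
Joint ranges: [-179.16, 179.16], [-48.56, 103.87], [-65.8, 70.77], [-126.05, 130.52], [-82.76, 87.17], [-180, 180]. Speed limits (degrees/s): [127.2, 127.2, 147.25, 180, 180, 180].

## Interface

Orientations are given as [roll, pitch, yaw] about the fixed x, y, z axes, in that order (R = Rz(yaw) Ry(pitch) Rx(roll)).
In Python, from workcell import bot gives the robot as it stands.
- The arm moves only by the shell command python3 -m pendant 'ROWS' [FORCE]. ROWS is JSON, a list that holds one entry, the list of rows, each a list of 7 numbers: the shift along the tool's x, y, z in cm, then the turn, a rotation vector about the tool's x, y, z in rad, then the opening in per cent of the stroke, from 0 (shut) to 100 (fully open). In form: [[[dx, dy, dz, ax, ay, az, gripper], ...]]. A call has 1 to 5 rows; each row shifts and turns the pose as measured when the row begins, along the tool's axes as they then stand; what a row does not reach is not made up. A row lasts 1/12 s, in which the tool goes at most 41.7 mm and 7.16 degrees, less where a joint would pass 70% of its speed; a pose out of reach is approached as far as the arm can. A call with a gripper value outside its range is refused whole. The fingers move at their own pace and stop on an object; FORCE is the grip in N (left out, the last holds). Time passes only in rows, so rows that do not move let the fingers close. It gives the time, the measured TCP pose, the force and the opening at its end, in the units of the state.
- bot.get_obs(): the state, without advancing time (a new reading comes with each control period).
- bot.camera(name): name is "scene" or "top" or "wrist"; returns the picture (400x640x3 uint8, red, green, blue); there is no depth.
- bot.get_calibration(name): a dict with "intrinsics" (3x3 intrinsics, pixels), "pose" (4x4, takes a point from camera to world coordinates); the wrist camera has in their place "T_tool_cam" (4x4, takes a point from camera to tool coordinates, whose origin is the TCP and whose axes are the flange's). Camera axes: x right, y down, z forward; pixel columns grow to the right and rows downward; lengths in m; the calibration is good to about 2 mm. A picture is of the moment at which its call begins: read the wrist's pose just before it. get_calibration takes no time and is no camera call.
- bot.job_done(): hands the job in, once; it reports no verdict.
Trained networks look in the newest picture that a camera, given by its name, has taken for a name from the list of things; names that differ only in an ending like _2 or _b are one class to them, and where a whole thing is asked for, a point or a joint stands for the part that bears it (a point fixed in the world has none). Each returns a list of dicts, best first, with "confidence" (0 to 1); they miss things now and then, are a little off and sometimes report something else, mostly with a low value. They report only what shows in the picture. A call takes as long as a camera call.
- bot.masks_of(camera, thing): "pixels" (400x640 bool, what is visible of it) and "extent" ([left, top, right, bottom] in pixels, round what is visible of it).
- bot.mark_of(camera, thing): "uv" ([column, row] in pixels: a listed point, or the origin of a listed thing).
The state is a dict: "time": time; "q": joint angles; "qd": joint speeds; "joint_efforts": joint torques, N m; "ee_pos": TCP position; "tcp_rot": TCP orientation; "wrist_force": force on the tool from outside, world axes, zero at the start; "torque": the same for the moment, N m; "opening": finger opening in m.
Only numpy, scipy, OpenCV 4.12 (cv2) and the standard library are available. Lean on these libraries where they do the work, as an engineer would, in place of code of your own. Each camera call takes 0.05 s, during which the arm holds its last target. There are 200 camera calls.

## Working session

There is one attempt and no reset: what is moved stays moved. The work goes in short steps, Python scripts to look and compute and a shell command to move; the robot and the scene stay as the last step left them, time stands still between calls to the robot, and variables do not carry over. Pictures are saved under pics/ and viewed, about 8 in all and at most 12, crops included, and the job is handed in when it is done.

```bash
ls; mkdir -p pics; cat > h.py <<'E'
import numpy as np, cv2
from workcell import bot
from scipy.spatial.transform import Rotation as R
def save(n,f): cv2.imwrite(f'pics/{f}.png',cv2.cvtColor(bot.camera(n),cv2.COLOR_RGB2BGR))
def Tcam(n):
    c=bot.get_calibration(n); K=np.array(c['intrinsics'])
    if 'pose' in c: return K,np.array(c['pose'])
    o=bot.get_obs(); T=np.eye(4); T[:3,3]=o['ee_pos']; T[:3,:3]=R.from_euler('xyz',o['tcp_rot'],degrees=True).as_matrix()
    return K,T@np.array(c['T_tool_cam'])
def unproj(n,uv,z,KT=None):
    K,T=KT or Tcam(n); d=T[:3,:3]@np.linalg.solve(K,[uv[0],uv[1],1]); o=T[:3,3]
    return o+d*(z-o[2])/d[2]
def proj(n,p,KT=None):
    K,T=KT or Tcam(n); c=K@(T[:3,:3].T@(np.array(p)-T[:3,3])); return c[:2]/c[2]
E
python3 - <<'E'
from h import *
print(bot.get_obs())
for n in('top','scene'):
    save(n,n+'0')
    for t,z in [('knob_top',.094),('pointer_tip',.067),('clip_mark',.067),('ring_grip',.053),('regulator',0),('shade',0),('tin',0),('thinner',0),('jar',0),('tape_a',0)]:
        for d in bot.mark_of(n,t)[:2]: print(n,t,round(d['confidence'],2),np.round(d['uv'],1),unproj(n,d['uv'],z).round(4))
print(bot.get_calibration('wrist'))
E
```

```text
pics
{'time': 0.0, 'q': array([ 6.34253598e+01,  5.01131562e+00,  1.00342416e+01,  9.50983941e+01,
       -2.25777932e-04,  8.99991915e+01]), 'qd': array([-0.06108777,  0.0762328 , -0.09105388, -0.01935106, -0.04537864,
        0.03098266]), 'joint_efforts': array([-1.16496056e-03, -5.20382631e+01,  4.64809263e+01,  1.61077548e-02,
       -1.29103191e-04, -6.28412948e-07]), 'ee_pos': array([0.24595162, 0.49169499, 0.23057909]), 'tcp_rot': array([-1.79924532e+02,  2.24712871e-04,  1.53426169e+02]), 'wrist_force': array([ 0.4277048 , -0.1162109 , -0.07341807]), 'torque': array([ 0.00192728, -0.02536629, -0.01663702]), 'opening': 0.0854308617267884}
top knob_top 0.65 [254. 235.] [0.468  0.1922 0.094 ]
top pointer_tip 0.43 [243.3 249.4] [0.4221 0.2287 0.067 ]
top ring_grip 0.64 [253.7 236.8] [0.4643 0.1986 0.053 ]
top ring_grip 0.57 [242.9 251.2] [0.4165 0.232  0.053 ]
top regulator 0.82 [255.5 235.3] [0.472  0.1999 0.    ]
top regulator 0.66 [254.2 232.2] [0.4825 0.2047 0.    ]
top shade 0.73 [359.8 237.4] [ 0.4724 -0.1549  0.    ]
top tin 0.93 [237.2 272.3] [0.3463 0.2569 0.    ]
top t
[... 784 characters left out ...]
.    ]
scene jar 0.43 [283.1 136.9] [ 0.4987 -0.4503  0.    ]
scene tape_a 0.69 [280.2 136.7] [ 0.5078 -0.457   0.    ]
scene tape_a 0.68 [370.4 239.4] [0.4781 0.1377 0.    ]
{'intrinsics': array([[288.23023295,   0.        , 314.840853  ],
       [  0.        , 288.23023295, 199.82771984],
       [  0.        ,   0.        ,   1.        ]]), 'T_tool_cam': array([[-5.71020830e-04, -9.54257490e-01, -2.98985478e-01,
         7.65698187e-02],
       [ 9.99999703e-01, -6.99676479e-04,  3.23262727e-04,
        -1.42886218e-04],
       [-5.17668985e-04, -2.98985205e-01,  9.54257606e-01,
        -1.41244426e-01],
       [ 0.00000000e+00,  0.00000000e+00,  0.00000000e+00,
         1.00000000e+00]])}
```

```bash
python3 - <<'E'
import cv2,numpy as np
a=cv2.imread('pics/top0.png')[130:310,160:400]; b=cv2.imread('pics/scene0.png')[130:350,220:480]
a=cv2.resize(a,(400,300),interpolation=cv2.INTER_CUBIC); b=cv2.resize(b,(400,338),interpolation=cv2.INTER_CUBIC)[:300]
cv2.imwrite('pics/c0.png',np.hstack([a,b]))
E
```

```text
(no output)
```

View pics/c0.png

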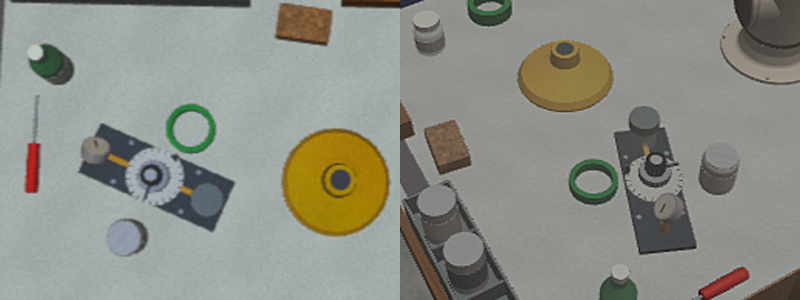

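The crops show the regulator (left crop, dial about (153,175)) with its gauge to the upper left. The pointer points down-left, the clip is at about (177,153), the tin is below the regulator and tape_a is upper right. I'll move above the dial for a close look.

```bash
python3 -m pendant '[[[-3.3,-1.6,0,0,0,0,100],[-3.3,-1.6,0,0,0,0,100],[-3.3,-1.6,0,0,0,0,100],[-3.3,-1.6,0,0,0,0,100],[-3.3,-1.6,0,0,0,0,100]]]'; python3 -m pendant '[[[-3.3,-1.6,0,0,0,0,100],[-3.3,-1.6,0,0,0,0,100],[-3.3,-1.6,0,0,0,0,100],[-3.3,-1.6,0,0,0,0,100],[0,0,0,0,0,0,100]]]'
cat > look.py <<'E'
import sys
from h import *
KT=Tcam('wrist'); o=bot.get_obs(); save('wrist',sys.argv[1])
print(o['time'],o['q'].round(1),o['ee_pos'].round(4),o['tcp_rot'].round(1),o['wrist_force'].round(1),o['opening'])
r={}
for t,z in [('knob_top',.094),('pointer_tip',.067),('clip_mark',.058),('ring_grip',.053),('regulator',0)]:
    for d in bot.mark_of('wrist',t)[:2]: print(t,round(d['confidence'],2),np.round(d['uv'],1),unproj('wrist',d['uv'],z,KT).round(4))
for t,z in [('knob_top',.094),('pointer_tip',.069),('clip_mark',.058)]:
    for d in bot.masks_of('wrist',t)[:1]:
        ys,xs=np.where(d['pixels']); uv=(xs.mean(),ys.mean()); print('mask',t,round(d['confidence'],2),d['extent'],unproj('wrist',uv,z,KT).round(4))
E
python3 look.py w1
```

```text
time: 1.52
ee_pos: [0.3577, 0.3466, 0.2297]
tcp_rot: [-180.0, -0.1, 154.1]
wrist_force: [-0.4, 0.4, 0.2]
opening: 0.0858
time: 1.93
ee_pos: [0.4543, 0.2207, 0.23]
tcp_rot: [180.0, 0.1, 153.9]
wrist_force: [-0.3, 1.0, -1.7]
opening: 0.0852
1.9333 [25.9 -1.3  3.5 94.7 -0.  52.1] [0.4543 0.2207 0.23  ] [1.800e+02 1.000e-01 1.539e+02] [-0.3  1.  -1.7] 0.08518340379748184
knob_top 0.63 [303.9 209.6] [0.4681 0.2016 0.094 ]
pointer_tip 0.75 [297.2 159.7] [0.4231 0.2153 0.067 ]
clip_mark 0.51 [299.5 233.2] [0.503  0.1767 0.058 ]
ring_grip 0.82 [306.2 199.8] [0.4708 0.2016 0.053 ]
regulator 0.93 [310.6 186.7] [0.4713 0.2063 0.    ]
mask knob_top 0.7 [286.4, 161.4, 328.0, 224.7] [0.462  0.2062 0.094 ]
mask pointer_tip 0.76 [284.6, 159.6, 324.3, 228.1] [0.4689 0.2019 0.069 ]
```

View pics/w1.png

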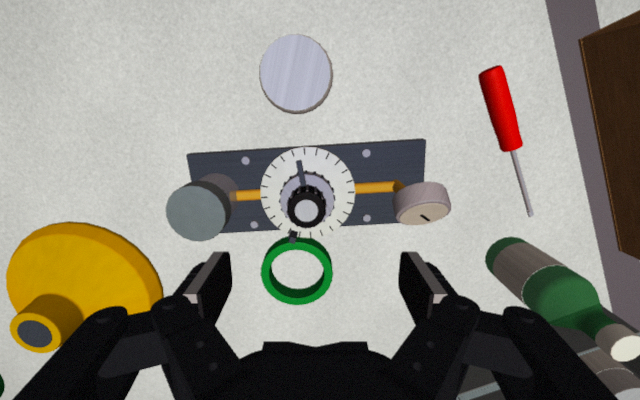

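The wrist view shows the dial at about (307,193), the knob top (305,210), the pointer tip (299,161) and the clip (292,237). I'll refine the axis with an ellipse fit of the dial and locate the clip.

```bash
python3 - <<'E'
from h import *
KT=Tcam('wrist'); im=cv2.imread('pics/w1.png')
g=im.min(2)
# dial: rectify plane z=.036 at 0.25mm/px around estimate
def rect(z,c,half=.075,s=4000):
    n=int(2*half*s); xs=c[0]+half-np.arange(n)/s; ys=c[1]+half-np.arange(n)/s
    K,T=KT; X,Y=np.meshgrid(xs,ys,indexing='ij'); P=np.stack([X,Y,np.full_like(X,z)],-1)-T[:3,3]
    p=P@T[:3,:3]@K.T; uv=(p[...,:2]/p[...,2:]).astype(np.float32)
    return cv2.remap(im,uv[...,0],uv[...,1],cv2.INTER_CUBIC)
c=(.470,.2005)
A=rect(.036,c);B=rect(.067,c)
for i,z in((A,36),(B,67)):
    cv2.circle(i,(300,300),{36:232,67:192}[z],(0,0,255),1)
cv2.imwrite('pics/rect1.png',np.hstack([A,B])[::1,::1][:, :1200] if 0 else cv2.resize(np.hstack([A,B]),(800,400)))
cv2.imwrite('pics/wc.png',cv2.resize(im[130:260,230:400],None,fx=4,fy=4,interpolation=cv2.INTER_CUBIC))
for p in [(292,237),(290,233)]:
    for z in(.036,.058): print(p,z,unproj('wrist',p,z,KT))
E
```

```text
(292, 237) 0.036 [0.50864664 0.16608662 0.036     ]
(292, 237) 0.058 [0.50033382 0.17216817 0.058     ]
(290, 233) 0.036 [0.5026254 0.1663322 0.036    ]
(290, 233) 0.058 [0.49470738 0.17239764 0.058     ]
```

View pics/rect1.png

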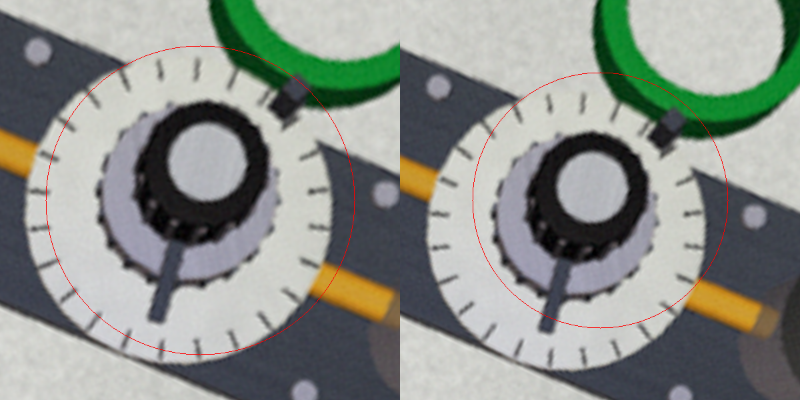

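```bash
cat > rect.py <<'E'
import sys
from h import *
from scipy.optimize import least_squares
def rect(im,KT,z,c,half=.075,n=400):
    a=half-np.arange(n)*2*half/n; K,T=KT; X,Y=np.meshgrid(c[0]+a,c[1]+a,indexing='ij')
    p=(np.stack([X,Y,np.full_like(X,z)],-1)-T[:3,3])@T[:3,:3]@K.T; uv=(p[...,:2]/p[...,2:]).astype(np.float32)
    return cv2.remap(im,uv[...,0],uv[...,1],cv2.INTER_CUBIC)
def shot(f,c):
    KT=Tcam('wrist'); o=bot.get_obs(); save('wrist',f); im=cv2.imread(f'pics/{f}.png')
    print(o['time'],o['q'].round(1),o['ee_pos'].round(4),o['tcp_rot'].round(2),'qd',abs(o['qd']).max().round(2),o['wrist_force'].round(1),o['opening'])
    print('knob_top',[(round(d['confidence'],2),unproj('wrist',d['uv'],.094,KT).round(4)) for d in bot.mark_of('wrist','knob_top')[:1]])
    print('tip',[(round(d['confidence'],2),unproj('wrist',d['uv'],.067,KT).round(4)) for d in bot.mark_of('wrist','pointer_tip')[:1]])
    out=[]
    for z,rr in((.036,[58]),(.067,[48,20]),(.094,[20])):
        i=rect(im,KT,z,c)
        for r in rr: cv2.circle(i,(200,200),round(r/.375),(0,0,255),1)
        out.append(i)
    cv2.imwrite(f'pics/{f}_r.png',cv2.resize(np.hstack(out[:2]),(800,400)))
    return im,KT,out
if __name__=='__main__': shot(sys.argv[1],(float(sys.argv[2]),float(sys.argv[3])))
E
python3 rect.py w2 .468 .2015
```

```text
2.3833 [26.6 -1.4  3.5 94.8  0.1 52.3] [0.4509 0.2259 0.2303] [ 1.7991e+02 -2.0000e-02  1.5424e+02] qd 0.3 [-0.1 -0.3 -1.1] 0.08533028452446091
knob_top [(0.84, array([0.4712, 0.204 , 0.094 ]))]
tip []
```

View pics/w2_r.png

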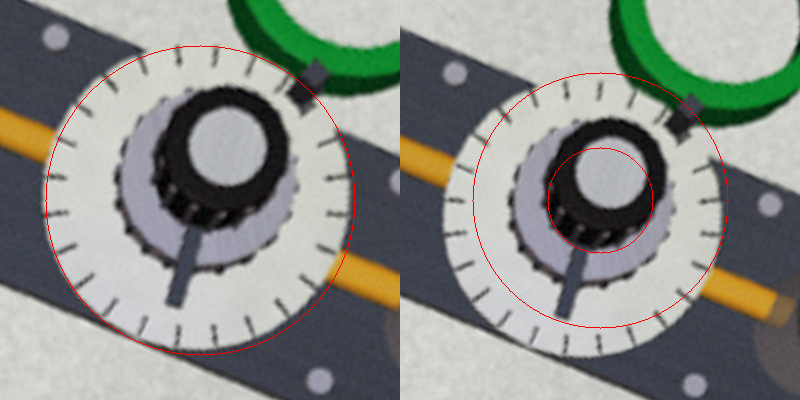

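Settled, the picture agrees with the geometry: the axis is near (0.4685, 0.2025), the pointer bearing is about 163.5° and the clip about -41.5° (right panel clip (688,100), tip (565,317)). I'll turn the knob counter-clockwise about 155°, so I first centre the tool and wind the wrist to yaw 123°.

```bash
python3 -m pendant '[[[-2.6,-1.3,0,0,0,0,100],[0,0,0,0,0,0.11,100],[0,0,0,0,0,0.11,100],[0,0,0,0,0,0.11,100],[0,0,0,0,0,0.11,100]]]' 25; python3 -m pendant '[[[0,0,0,0,0,0.11,100],[0,0,0,0,0,0,100],[0,0,0,0,0,0,100]]]'; python3 rect.py w3 .469 .2025; python3 - <<'E'
from rect import *
KT=Tcam('wrist'); im=cv2.imread('pics/w3.png')
# dial fit by white mask at z=.036; knob top grey disc
i=rect(im,KT,.036,(.469,.2025))
m=(cv2.cvtColor(i,cv2.COLOR_BGR2GRAY)>165)
a=np.linspace(0,2*np.pi,720); best=[]
g=cv2.GaussianBlur(cv2.cvtColor(i,cv2.COLOR_BGR2GRAY).astype(np.float32),(0,0),1.5)
for dx in np.arange(-20,21):
  for dy in np.arange(-20,21):
    f=lambda r:cv2.remap(g,(200+dx+r*np.cos(a)).astype(np.float32)[None],(200+dy+r*np.sin(a)).astype(np.float32)[None],1)[0]
    d=np.clip(f(152)-f(158),0,60); best.append((d.mean(),dx,dy))
b=max(best); print(b, 'axis',.469-b[2]*.000375,.2025-b[1]*.000375)
E
```

```text
time: 2.95
ee_pos: [0.4692, 0.2028, 0.2302]
tcp_rot: [179.9, -0.1, 128.5]
wrist_force: [-0.7, -0.6, 0.3]
opening: 0.0855
time: 3.2
ee_pos: [0.469, 0.2031, 0.2302]
tcp_rot: [179.9, -0.1, 121.8]
wrist_force: [0.1, 0.1, -0.2]
opening: 0.0854
3.2 [23.4 -0.5  4.3 94.7  0.1 81.6] [0.469  0.2031 0.2302] [ 1.7993e+02 -6.0000e-02  1.2178e+02] qd 2.07 [ 0.1  0.1 -0.2] 0.0854447044411814
knob_top [(0.76, array([0.471 , 0.2032, 0.094 ]))]
tip [(0.7, array([0.4223, 0.213 , 0.067 ]))]
(np.float32(41.836872), np.int64(-1), np.int64(-4)) axis 0.4705 0.202875
```

View pics/w3_r.png

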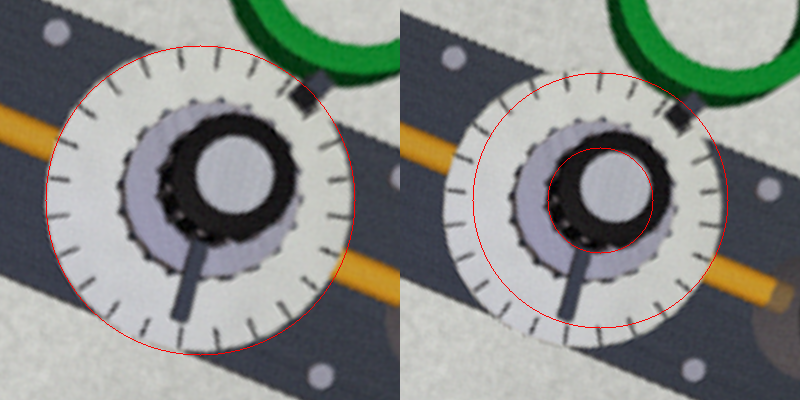

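Axis (0.4705, 0.203), pointer at about 165.5°, clip at about -45°. The counter-clockwise turn is about 149.5°. Descending to grip the knob.

```bash
python3 -m pendant '[[[-0.1,0.1,4.0,0,0,0,100],[0,0,4.0,0,0,0,100],[0,0,4.0,0,0,0,100],[0,0,3.0,0,0,0,100],[0,0,0,0,0,0,100]]]' 25; python3 -c "
from h import *
o=bot.get_obs();print(o['q'].round(1),o['ee_pos'].round(4),o['tcp_rot'].round(2),o['wrist_force'].round(1))"
```

```text
time: 3.77
ee_pos: [0.4723, 0.2041, 0.0778]
tcp_rot: [179.5, 0.0, 122.4]
wrist_force: [-2.2, -0.9, -0.8]
opening: 0.0853
[ 23.3  -0.6 -12.6  77.4   0.1  80.9] [0.4723 0.2041 0.0778] [1.7947e+02 1.0000e-02 1.2244e+02] [-2.2 -0.9 -0.8]
```

```bash
python3 -m pendant '[[[0,-0.2,1.1,0,0,0,100],[0,0,0,0,0,0,100],[0,0,0,0,0,0,40],[0,0,0,0,0,0,40],[0,0,0,0,0,0,40]]]' 25;  python3 -m pendant '[[[0,0,0,0,0,0,20],[0,0,0,0,0,0,20],[0,0,0,0,0,0,20],[0,0,0,0,0,0,20],[0,0,0,0,0,0,20]]]' 25;
```

```text
time: 4.18
ee_pos: [0.4718, 0.2037, 0.072]
tcp_rot: [179.3, 0.0, 122.8]
wrist_force: [0.4, -0.5, 1.0]
opening: 0.0515
time: 4.6
ee_pos: [0.4705, 0.2028, 0.0737]
tcp_rot: [179.5, 0.1, 122.8]
wrist_force: [-0.9, -0.4, -5.3]
opening: 0.0384
```

```bash
R5='x'; python3 -m pendant '[[[0,0,0,0,0,-0.12,20],[0,0,0,0,0,-0.12,20],[0,0,0,0,0,-0.12,20],[0,0,0,0,0,-0.12,20],[0,0,0,0,0,-0.12,20]]]' 25; python3 -m pendant '[[[0,0,0,0,0,-0.12,20],[0,0,0,0,0,-0.12,20],[0,0,0,0,0,-0.12,20],[0,0,0,0,0,-0.12,20],[0,0,0,0,0,-0.12,20]]]'; python3 -m pendant '[[[0,0,0,0,0,0,20],[0,0,0,0,0,0,20]]]'
```

```text
time: 5.02
ee_pos: [0.4706, 0.2029, 0.0738]
tcp_rot: [179.6, 0.3, 158.3]
wrist_force: [-1.0, -1.0, -5.7]
opening: 0.0391
time: 5.43
ee_pos: [0.4705, 0.203, 0.0737]
tcp_rot: [179.8, 0.4, -165.9]
wrist_force: [0.1, -1.1, -5.2]
opening: 0.039
time: 5.6
ee_pos: [0.4705, 0.203, 0.0737]
tcp_rot: [179.8, 0.4, -165.8]
wrist_force: [0.7, -1.4, -5.4]
opening: 0.0391
```

```bash
python3 -m pendant '[[[0,0,0,0,0,-0.12,20],[0,0,0,0,0,-0.12,20],[0,0,0,0,0,-0.12,20],[0,0,0,0,0,-0.12,20],[0,0,0,0,0,-0.12,20]]]' 25; python3 -m pendant '[[[0,0,0,0,0,-0.12,20],[0,0,0,0,0,-0.12,20],[0,0,0,0,0,-0.12,20],[0,0,0,0,0,-0.12,20],[0,0,0,0,0,-0.12,20]]]'; python3 -m pendant '[[[0,0,0,0,0,-0.1,20],[0,0,0,0,0,0,20],[0,0,0,0,0,0,20]]]'; python3 rect.py w4 .4705 .203
```

```text
time: 6.02
ee_pos: [0.4704, 0.203, 0.0739]
tcp_rot: [180.0, 0.4, -131.5]
wrist_force: [-0.6, -1.8, -5.0]
opening: 0.0391
time: 6.43
ee_pos: [0.4702, 0.203, 0.0739]
tcp_rot: [-179.8, 0.4, -96.7]
wrist_force: [1.2, -0.2, -5.7]
opening: 0.0394
time: 6.68
ee_pos: [0.4702, 0.203, 0.0739]
tcp_rot: [-179.8, 0.3, -91.2]
wrist_force: [1.5, 0.0, -5.7]
opening: 0.0386
6.6833 [ 23.2  -0.6 -13.1  77.2   0.2 -65.6] [0.4702 0.203  0.0739] [-179.82    0.34  -91.16] qd 0.26 [ 1.5  0.  -5.7] 0.03861019776349212
knob_top [(0.91, array([0.4705, 0.2015, 0.094 ]))]
tip [(0.63, array([0.5001, 0.166 , 0.067 ]))]
```

View pics/w4.png

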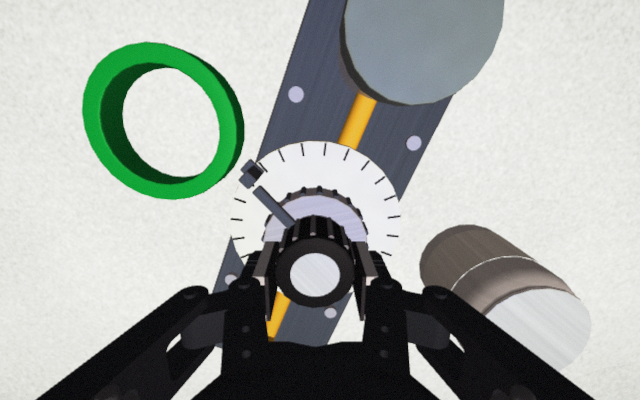

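The pointer now reaches almost to the clip (tip (258,190), clip (251,174)). I'll rectify this close view to measure the remaining error.

```bash
python3 - <<'E'
from rect import *
KT=Tcam('wrist'); im=cv2.imread('pics/w4.png')
c=(.4705,.203); out=[]
for z in(.058,.069):
    i=rect(im,KT,z,(.505,.1695),half=.025,n=400)
    f=lambda x,y:(int((.1695+.025-y)*8000),int((.505+.025-x)*8000))
    for d in(-40,-45,-50):
        t=np.radians(d); cv2.line(i,f(c[0]+.03*np.cos(t),c[1]+.03*np.sin(t)),f(c[0]+.065*np.cos(t),c[1]+.065*np.sin(t)),(0,0,255) if d==-45 else (255,0,0),1)
    out.append(i)
cv2.imwrite('pics/w4c.png',np.hstack(out))
E
```

```text
(no output)
```

View pics/w4c.png

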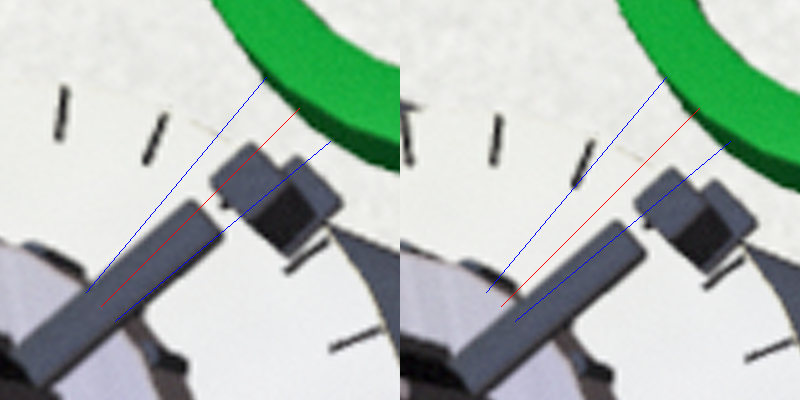

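Measured: clip at -46.3° (r 54.4 mm), tip at -51.0° (r 47.9 mm). Both radii match the spec. I need 4.7° more counter-clockwise.

```bash
python3 -m pendant '[[[0,0,0,0,0,-0.08,20],[0,0,0,0,0,0,20],[0,0,0,0,0,0,20]]]'; python3 - <<'E'
from rect import *
KT=Tcam('wrist'); save('wrist','w5'); im=cv2.imread('pics/w5.png'); print(bot.get_obs()['tcp_rot'])
c=(.4705,.203)
a,b=[rect(im,KT,z,(.505,.1695),half=.025,n=400) for z in(.058,.069)]
for d in bot.mark_of('wrist','pointer_tip')[:1]: print('tip',d['confidence'],unproj('wrist',d['uv'],.067,KT))
for d in bot.mark_of('wrist','clip_mark')[:1]: print('clip',d['confidence'],unproj('wrist',d['uv'],.058,KT))
cv2.imwrite('pics/w5c.png',np.hstack([a,b]))
E
```

```text
time: 7.08
ee_pos: [0.4702, 0.203, 0.0739]
tcp_rot: [-179.8, 0.3, -86.9]
wrist_force: [0.6, 0.0, -4.9]
opening: 0.0387
[-179.7956036     0.31999016  -86.8370534 ]
tip 0.73 [0.50324041 0.16915569 0.067     ]
clip 0.76 [0.50135903 0.16584519 0.058     ]
```

View pics/w5c.png

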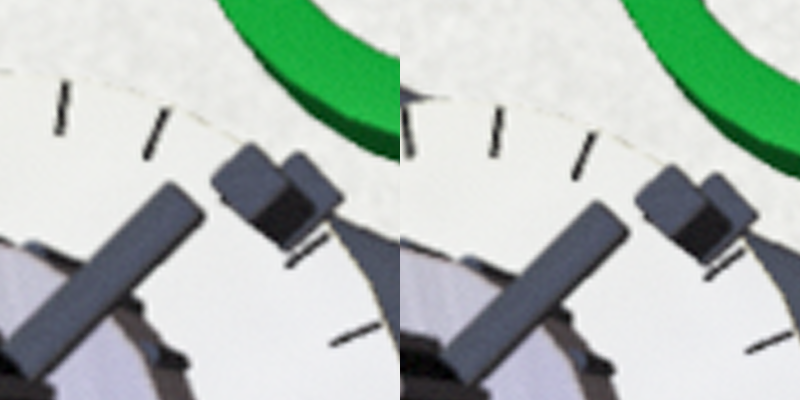

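After the correction the tip is at about -47.4° and the clip's inner face at about -47°, which is under 1 mm of error. I'll release, raise a little and turn the jaws clear of the pointer for the ring grip (jaw bearing about 92°).

```bash
python3 -m pendant '[[[0,0,0,0,0,0,100],[0,0,0,0,0,0,100],[0,0,0,0,0,0,100],[0,0,0,0,0,0,100],[0,0,0,0,0,0,100]]]'; python3 -m pendant '[[[0,0,-3,0,0,0,100],[0,0,-1,0,0,0.12,100],[0,0,0,0,0,0.12,100],[0,0,0,0,0,0.12,100],[0,0,0,0,0,0.12,100]]]';  python3 -m pendant '[[[0,0,0,0,0,0.12,100],[0,0,0,0,0,0.12,100],[0,0,0,0,0,0.12,100],[0,0,0,0,0,0.12,100],[0,0,0,0,0,0.12,100]]]';  python3 -m pendant '[[[0,0,0,0,0,0.12,100],[0,0,0,0,0,0.12,100],[0,0,0,0,0,0.12,100],[0,0,0,0,0,0,100],[0,0,0,0,0,0,100]]]'
```

```text
time: 7.65
ee_pos: [0.4722, 0.2039, 0.0769]
tcp_rot: [-179.5, 0.4, -87.0]
wrist_force: [-0.7, 0.7, 0.3]
opening: 0.0856
time: 8.07
ee_pos: [0.4722, 0.2038, 0.1199]
tcp_rot: [-179.7, 0.7, -115.3]
wrist_force: [-0.2, -0.2, -0.3]
opening: 0.0858
time: 8.48
ee_pos: [0.4731, 0.2043, 0.1217]
tcp_rot: [179.9, 1.0, -151.2]
wrist_force: [0.2, 0.3, 0.4]
opening: 0.0852
time: 8.9
ee_pos: [0.4736, 0.2046, 0.1229]
tcp_rot: [179.5, 1.0, -172.8]
wrist_force: [-0.6, 0.2, -0.7]
opening: 0.0853
```

```bash
python3 -m pendant '[[[0.3,-0.1,0,0,0,0.08,100],[0,0,3,0,0,0,100],[0,0,0,0,0,0,100],[0,0,0,0,0,0,100]]]'; python3 - <<'E'
from rect import *
KT=Tcam('wrist'); save('wrist','w6'); im=cv2.imread('pics/w6.png'); o=bot.get_obs(); print(o['ee_pos'],o['tcp_rot'],o['q'].round(1))
for n,z in(('pointer_tip',.067),('clip_mark',.067),('knob_top',.094)):
    for d in bot.mark_of('wrist',n)[:1]: print(n,d['confidence'],d['uv'],unproj('wrist',d['uv'],z,KT))
E
```

```text
time: 9.23
ee_pos: [0.472, 0.2038, 0.094]
tcp_rot: [179.4, 1.1, -176.7]
wrist_force: [0.6, 0.4, 0.2]
opening: 0.0855
[0.47160646 0.20366668 0.09344109] [ 179.3770073     1.0604238  -176.72556436] [ 23.2  -1.7 -12.   78.5   0.2  20. ]
pointer_tip 0.9 [259.9, 278.4] [0.50590987 0.16914627 0.067     ]
clip_mark 0.6 [266.1, 261.3] [0.49267577 0.17324286 0.067     ]
knob_top 0.65 [313.5, 250.7] [0.46866731 0.20283822 0.094     ]
```

View pics/w6.png

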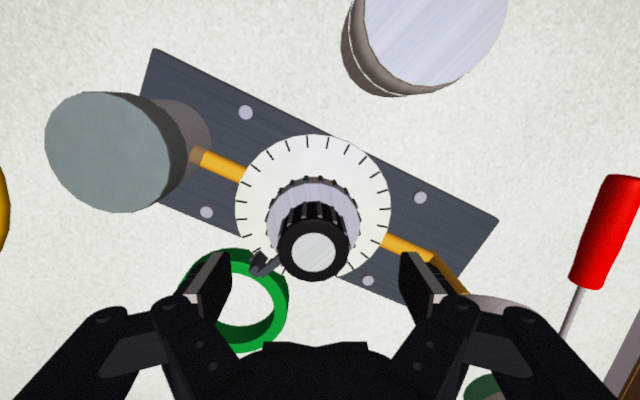

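The view shows the pointer (260,278) and clip (258,262) off to the left of the knob, and the open fingers straddling the knob about 40° clear of them. Descending to the ring.

```bash
python3 -m pendant '[[[0.1,-0.1,2.5,0,0,0,100],[0,0,1.5,0,0,0,100],[0,0,0,0,0,0,100]]]'; python3 -m pendant '[[[0.1,0,0.8,0,0,0,100],[0,0,0,0,0,0,100]]]'
```

```text
time: 9.68
ee_pos: [0.4744, 0.2044, 0.0573]
tcp_rot: [179.2, 1.5, -176.7]
wrist_force: [-0.5, 0.6, 0.3]
opening: 0.0856
time: 9.85
ee_pos: [0.4741, 0.2047, 0.0503]
tcp_rot: [179.2, 1.6, -176.7]
wrist_force: [-1.3, -0.2, -1.0]
opening: 0.0855
```

```bash
python3 -m pendant '[[[0.4,-0.15,0.8,0.014,0.028,0,100],[0,0,0,0,0,0,100],[0,0,0,0,0,0,100]]]' 40;  python3 -m pendant '[[[0.0,0,0,0,0,0,60],[0,0,0,0,0,0,60],[0,0,0,0,0,0,60],[0,0,0,0,0,0,60],[0,0,0,0,0,0,60]]]'
```

```text
time: 10.1
ee_pos: [0.4715, 0.2036, 0.0449]
tcp_rot: [179.9, 0.1, -176.6]
wrist_force: [-0.2, 0.5, 0.6]
opening: 0.0855
time: 10.52
ee_pos: [0.4724, 0.2029, 0.0472]
tcp_rot: [180.0, 0.3, -176.6]
wrist_force: [0.8, 0.7, -4.9]
opening: 0.06
```

Ring gripped (opening 60 mm). Turning it clockwise while watching yaw and torque.

```bash
python3 -m pendant '[[[0,0,0,0,0,0.1,50],[0,0,0,0,0,0.12,50],[0,0,0,0,0,0.12,50],[0,0,0,0,0,0.12,50],[0,0,0,0,0,0,50]]]' 40;  python3 -m pendant '[[[0,0,0,0,0,0.12,50],[0,0,0,0,0,0.12,50],[0,0,0,0,0,0.12,50],[0,0,0,0,0,0,50]]]'; python3 -c "
from h import *
o=bot.get_obs();print(o['torque'].round(2),o['ee_pos'],o['tcp_rot'],o['q'])"
```

```text
time: 10.93
ee_pos: [0.4723, 0.2019, 0.0473]
tcp_rot: [179.9, 0.4, 155.9]
wrist_force: [0.4, 1.4, -3.3]
opening: 0.0603
time: 11.27
ee_pos: [0.4718, 0.2013, 0.0473]
tcp_rot: [179.8, 0.4, 135.4]
wrist_force: [0.7, -0.0, -3.2]
opening: 0.0602
[-0.12 -0.12 -0.08] [0.47180602 0.20130915 0.04725433] [179.84231927   0.35574851 135.3876714 ] [ 23.25695303   0.16603667 -15.29978335  74.2540955   -0.27013545
  67.86813184]
```

```bash
T='from h import *
o=bot.get_obs();print(o["torque"].round(2))'; python3 -m pendant '[[[0,0,0,0,0,0.1,50],[0,0,0,0,0,0.1,50],[0,0,0,0,0,0,50]]]' 40; python3 -c "$T"; python3 -m pendant '[[[0,0,0,0,0,0.1,50],[0,0,0,0,0,0.1,50],[0,0,0,0,0,0,50]]]' 40; python3 -c "$T"
```

```text
time: 11.52
ee_pos: [0.4715, 0.201, 0.0472]
tcp_rot: [179.8, 0.3, 124.7]
wrist_force: [1.0, 0.2, -3.9]
opening: 0.06
[-0.19  0.02 -0.17]
time: 11.77
ee_pos: [0.4712, 0.2009, 0.0472]
tcp_rot: [179.8, 0.3, 114.3]
wrist_force: [1.3, 0.2, -2.8]
opening: 0.0603
[-0.23  0.03 -0.11]
```

```bash
T='from h import *
o=bot.get_obs();print(o["torque"].round(2))'; python3 -m pendant '[[[0,0,0,0,0,0.1,50],[0,0,0,0,0,0.08,50],[0,0,0,0,0,0,50]]]' 40; python3 -c "$T"; python3 -m pendant '[[[0,0,0,0,0,0.1,50],[0,0,0,0,0,0.08,50],[0,0,0,0,0,0,50]]]' 40; python3 -c "$T"
```

```text
time: 12.02
ee_pos: [0.4708, 0.2008, 0.0472]
tcp_rot: [179.8, 0.3, 105.2]
wrist_force: [0.7, -0.7, -2.4]
opening: 0.0599
[-0.25  0.11 -0.16]
time: 12.27
ee_pos: [0.4705, 0.2016, 0.0473]
tcp_rot: [179.8, 0.1, 96.2]
wrist_force: [-1.2, -0.4, -3.2]
opening: 0.0599
[ 0.08  0.09 -0.08]
```

```bash
T='from h import *
o=bot.get_obs();print(o["torque"].round(2))'; python3 -m pendant '[[[0,0,0,0,0,0.06,50],[0,0,0,0,0,0.06,50],[0,0,0,0,0,0,50]]]' 40; python3 -c "$T"; python3 -m pendant '[[[0,0,0,0,0,0.06,50],[0,0,0,0,0,0.04,50],[0,0,0,0,0,0,50]]]' 40; python3 -c "$T"
```

```text
time: 12.52
ee_pos: [0.4703, 0.2047, 0.0473]
tcp_rot: [179.8, -0.3, 90.9]
wrist_force: [-0.3, -3.6, -1.3]
opening: 0.0599
[-0.71  0.11 -0.11]
time: 12.77
ee_pos: [0.4706, 0.2071, 0.0473]
tcp_rot: [179.8, -0.6, 86.7]
wrist_force: [-1.5, -1.4, -1.7]
opening: 0.0599
[-0.25  0.24 -0.15]
```

```bash
python3 rect.py w7 .4705 .203
```

```text
12.7667 [ 23.5   0.2 -15.3  74.1   0.4 116.9] [0.4706 0.2071 0.0473] [179.78  -0.57  86.66] qd 7.38 [-1.5 -1.4 -1.7] 0.05993862110814994
knob_top [(0.61, array([0.4703, 0.2024, 0.094 ]))]
tip [(0.56, array([0.5035, 0.1679, 0.067 ]))]
```

View pics/w7.png

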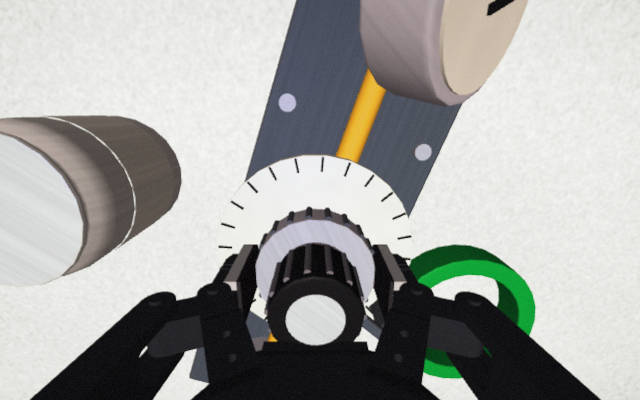

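The knob's pointer reads unmoved (tip about (0.5035,0.168)), but the tool slid about 5 mm along the ring in the last rows. That suggests the stop was reached. I'll open, recentre, wind back, re-grip more firmly and test.

```bash
python3 -m pendant '[[[0,0,0,0,0,0,100],[0,0,0,0,0,0,100],[0,0,0,0,0,0,100],[0,0,0,0,0,0,100],[-0.4,0,0,0,0,0,100]]]'; python3 -m pendant '[[[0,0,0,0,0,-0.12,100],[0,0,0,0,0,-0.12,100],[0,0,0,0,0,-0.12,100],[0,0,0,0,0,-0.12,100],[0,0,0,0,0,-0.12,100]]]'; python3 -m pendant '[[[0,0,0,0,0,-0.12,100],[0,0,0,0,0,0,100],[0,0,0,0,0,0,100]]]'
```

```text
time: 13.33
ee_pos: [0.4715, 0.2023, 0.0486]
tcp_rot: [179.6, -0.5, 87.1]
wrist_force: [-0.8, 0.7, -0.1]
opening: 0.0855
time: 13.75
ee_pos: [0.472, 0.2001, 0.0495]
tcp_rot: [179.4, -0.1, 122.6]
wrist_force: [-0.1, -0.3, 0.8]
opening: 0.0855
time: 14.0
ee_pos: [0.4722, 0.1991, 0.0499]
tcp_rot: [179.3, 0.0, 129.9]
wrist_force: [0.1, -0.7, -1.0]
opening: 0.0857
```

```bash
python3 -m pendant '[[[0.4,0.1,0.5,0,0,0,100],[0,0,0,0,0,0,100],[0,0,0,0,0,0,60],[0,0,0,0,0,0,50],[0,0,0,0,0,0,50]]]' 70; python3 -m pendant '[[[0,0,0,0,0,0,50],[0,0,0,0,0,0,50],[0,0,0,0,0,0,50],[0,0,0,0,0,0,50]]]' 70; T='from h import *
o=bot.get_obs();print(o["torque"].round(2))'; python3 -c "$T"; python3 -m pendant '[[[0,0,0,0,0,0.05,50],[0,0,0,0,0,0,50]]]'; python3 -c "$T"; python3 -m pendant '[[[0,0,0,0,0,0.05,50],[0,0,0,0,0,0,50]]]'; python3 -c "$T"
```

```text
time: 14.42
ee_pos: [0.4703, 0.203, 0.0451]
tcp_rot: [179.3, 0.0, 129.2]
wrist_force: [0.5, -0.2, 5.4]
opening: 0.0594
time: 14.75
ee_pos: [0.4703, 0.2029, 0.0452]
tcp_rot: [179.3, 0.1, 129.1]
wrist_force: [0.8, -0.4, 1.2]
opening: 0.0591
[-0.11  0.11  0.06]
time: 14.92
ee_pos: [0.4692, 0.2045, 0.0452]
tcp_rot: [179.3, -0.2, 126.3]
wrist_force: [-0.2, -0.1, 1.1]
opening: 0.0592
[ 0.05  0.17 -0.08]
time: 15.08
ee_pos: [0.4686, 0.2056, 0.0452]
tcp_rot: [179.3, -0.4, 123.4]
wrist_force: [-1.3, 0.4, 0.8]
opening: 0.0592
[ 0.35  0.43 -0.11]
```

The tool rolls sideways by r·θ (about 3.2 mm per 5.7°) as soon as I turn, so the ring isn't turning any more and must be hard on its stop. It gave way after about 86° (1.5 rad), which is inside the expected 0.9–1.8. Release, rise and verify.

```bash
python3 -m pendant '[[[0,0,0,0,0,0,100],[0,0,0,0,0,0,100],[0,0,0,0,0,0,100],[0,0,0,0,0,0,100],[-0.3,0,0,0,0,0,100]]]'; python3 -m pendant '[[[0,0,-3,0,0,0,100],[0,0,-4,0,0,0,100],[0,0,-4,0,0,0,100],[0,0,-4,0,0,0,100],[0,0,0,0,0,0,100]]]'; python3 -m pendant '[[[0,0,0,0,0,0,100],[0,0,0,0,0,0,100],[0,0,0,0,0,0,100]]]'; python3 - <<'E'
from rect import *
KT=Tcam('wrist'); o=bot.get_obs(); save('wrist','w8'); im=cv2.imread('pics/w8.png'); print(o['ee_pos'],o['tcp_rot'],o['wrist_force'],o['time'])
for n,z in(('pointer_tip',.067),('clip_mark',.067),('knob_top',.094)):
    for d in bot.mark_of('wrist',n)[:1]: print(n,d['confidence'],d['uv'],unproj('wrist',d['uv'],z,KT))
cv2.imwrite('pics/w8c.png',np.hstack([rect(im,KT,z,(.49,.185),half=.05,n=400) for z in(.058,.069)]))
E
```

```text
time: 15.5
ee_pos: [0.4704, 0.2027, 0.0449]
tcp_rot: [179.3, -0.3, 123.6]
wrist_force: [0.0, 0.3, 0.1]
opening: 0.0854
time: 15.92
ee_pos: [0.4679, 0.1983, 0.198]
tcp_rot: [179.7, -0.3, 123.6]
wrist_force: [0.4, 1.3, 1.2]
opening: 0.0852
time: 16.17
ee_pos: [0.4694, 0.1982, 0.2003]
tcp_rot: [179.5, -0.3, 123.6]
wrist_force: [0.2, -0.3, -0.7]
opening: 0.085
[0.46935048 0.1981584  0.2002679 ] [179.46657053  -0.27213691 123.58118454] [ 0.21331342 -0.26315262 -0.66115232] 16.1667
pointer_tip 0.77 [327.1, 232.7] [0.50540321 0.16874077 0.067     ]
clip_mark 0.63 [326.4, 223.4] [0.49898876 0.17688334 0.067     ]
knob_top 0.79 [317.2, 194.6] [0.46939414 0.20344788 0.094     ]
```

View pics/w8c.png

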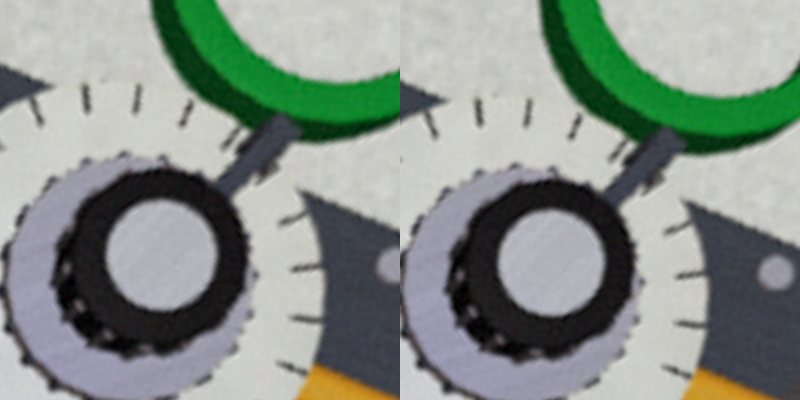

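The final view shows the pointer lying in one line with the clip (tip and clip around (655,155), right panel), and the gripper is well clear. Handing in.

```bash
python3 -c "
from h import *
print(bot.job_done())"
```

```text
the job is handed in; nothing more can be done
None
```

I turned the knob counter-clockwise about 153° until its pointer was at the clip, then turned the lock ring clockwise about 86° (1.5 rad) to its stop. I released it, rose clear to z = 0.20 m and handed the job in at about 16 s of robot time; it reported no verdict.

- **Pointer:** the close measurement before release put the tip at -47.4° and the clip at -46.4° to -47.0°, under 1 mm of error. After tightening, the last picture still shows the pointer in line with the clip, and the tip reads (0.505, 0.169), within about 3 mm of that measurement.
- **Ring:** there is no direct reading of the ring angle. I judged it tight because the grip began rolling round a stationary ring, and did so again at once when I re-gripped at 70 N. The measured torque stayed low, about 0.1 N m at my readings, so it did not show a clear rise at the stop.
- **Disagreement:** the network's own clip_mark estimates scattered by up to about 1.5 cm and disagreed with my geometry. I relied on the measurements from the rectified pictures, whose radii matched the given sizes.
- **Bench:** I noticed no contact with the clip or the loose things, but I did not measure their positions again at the end.

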